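Load the bead carriage into the boring jig and pin it

ROBOT

A 7-joint arm with a two-finger parallel gripper is mounted at the origin on the work surface. World frame = base frame: x ahead of the robot, y to its left, z up, the work surface at z = 0. Lengths are in m, angles in degrees, forces in N, time in s.
With the tool pointing down it reaches from about 0.4 to 0.85 m from the base axis. Payload 6.9 kg.
Tool frame: the origin (TCP) lies on the centre line of the jaws, within the pads' length; the fingertips stand 19 mm ahead of it and the grasp point (between the pads) is the TCP; z points along the fingers, y is the line along which they close (so a half turn about z gives the same grasp; the last joint's range is limited). The gripper opens to 85 mm and grips with 20 to 120 N. Pads are 22 mm wide; open, the fingers measure 114 mm over their backs; the gripper's body (76 mm by 85 mm) begins 54 mm behind the grasp point. The pads swing forward as they close: fully open they stand 13 mm farther back than shut.
Start: joints at [-67.065, 29.078, -13.613, 85.955, 7.202, 65.827, -8.869], TCP at [0.182, 0.598, 0.25] pointing down, gripper open.
Joint ranges: [-176.47, 176.47], [-13.61, 117.27], [-81.72, 77.17], [0.22, 143.17], [-87.28, 267.28], [10, 112.55], [-165.47, 165.47]. Speed limits (degrees/s): [136.94, 136.94, 180, 180, 180, 180, 180].

INTERFACE

Orientations are given as [roll, pitch, yaw] about the fixed x, y, z axes, in that order (R = Rz(yaw) Ry(pitch) Rx(roll)).
In Python, from cell import * gives the robot as it stands.
- The arm moves only by the tool servo_tool, never from a script. Its argument "rows" is a list of rows, each an object with "travel": the shift along the world's x, y, z in mm, a list of three; "turn": the turn, a rotation vector about the world's x, y, z in degrees, a list of three. A call has 1 to 20 rows; each row shifts and turns the commanded pose from where the row before left it; what a row does not reach is not made up. A row lasts 1/8 s, in which the tool goes at most 62.5 mm and 10.7 degrees, less where a joint would pass 70% of its speed; a pose out of reach is approached as far as the arm can. A call with a gripper value outside its range is refused whole. "grip" is the opening, from -1 (shut) to 1 (fully open), set as the call begins (left out, the last holds). The fingers move at their own pace and stop on an object; "newtons" is the grip in N (left out, the last holds). Time passes only in rows, so rows that do not move let the fingers close. It gives the time, the measured TCP pose, the force, the opening and the grip force at its end, in the units of the state.
- sense(): the state, without advancing time (a new reading comes with each control period).
- read_camera(name): name is "side" or "top"; returns a dict with "frame" (400x640x3 uint8, blue, green, red), "z_map" (400x640 float32, m along the optical axis (not along the pixel's ray), 0 where there is no reading), "K" (3x3 intrinsics, pixels), "position" and "rotation" of the camera in the world. Camera axes: x right, y up, looking along -z (the intrinsics and any distortion apply to the point x, -y, -z); pixel columns grow to the right and rows downward; lengths in m; the calibration is good to about 2 mm. A picture is of the moment at which its call begins.
- sign_off(): hands the job in; it is judged then, once.
The state is a dict: "t": time; "q": joint angles; "joint_vel": joint speeds; "effort": joint torques, N m; "position": TCP position; "tcp_rot": TCP orientation; "ft_force": force on the tool from outside, world axes, zero at the start; "wrist_torque": the same for the moment, N m; "grip_width": finger opening in m; "grasp_force": force on a finger pad.
Only numpy, scipy, OpenCV 4.12 (cv2) and the standard library are available. Lean on these libraries where they do the work, as an engineer would, in place of code of your own. Each camera call takes 0.05 s, during which the arm holds its last target. There are 200 camera calls.

TASK

Draw the bead carriage out from under the drying shelf, set it down level on the jig's open porch with its lug pointing at the bridge, and let go of it there. Then slide it lug first under the bridge until its shoulders stand against the fork, and push the headed pin from its stand down through fork and lug until the head sits on the fork. Keep the carriage level so that the beads stay in, and leave the mug, jar, bottle and plaster mould where they are.

Things in the scene. Friction and masses are not known exactly. Their poses are not given: they have to be found in the camera images.
- carriage: loose wooden bead carriage, about 0.3 kg: block 115 long (x), 44 wide (y), 24 high, five dark clay beads fixed along its top (tops at 35), lug at its +x end, tail grip at -x. Origin: centre of the block's underside; x towards the lug, z up. Starts flat on the table, tail first under the shelf; the lug-side 70 to 90 of the block stands out, free to grip across its width from above
- carriage_lug (a point): centre of the lug's upright 14 hole, at the lug's top (carriage x +79.5, z 15). The steel lug sticks out 37 from the middle of the block's end face, 26 wide, tip tapered, from 3 to 15 above the underside; hole 22 from the end face. The end face left and right of the lug: the shoulders
- carriage_tail (a point): middle of the carriage's tail grip (carriage x -73.5, z 15): a narrow wooden fin behind the block, 32 long (x), 14 wide (y), from 0 to 30 high, to be pinched from above
- shelf: fixed plywood drying shelf on the table: board 130 deep, 200 wide, underside at 48, top at 60, on two side panels 12 thick; three small pots at the back of its top (to 106 high). Origin: on the table under the middle of its open front edge; x points straight out of the opening, y along the edge, z up
- jig: fixed boring jig: plywood deck 16 thick, 110 wide, from x -165 to +132; open porch without rails to x -15, aluminium bridge from x 0 to 80, steel fork from x 88 to 128. Origin: on the table under the middle of the bridge's mouth; x is the way in, porch to fork, z up. Only friction and in the end the pin keep the carriage in
- jig_mouth (a point): middle of the bridge's mouth, on the deck's top (16 above the table), jig x 0. The bridge: channel 47 wide between legs 12 thick, underside 42 above the deck, top 68 above the table (bushings to 71); two lead-ins 20 high flare out before the legs, to about 70 wide at x -15
- jig_hole (a point): centre of the fork's 13 hole, at the top of its plate (42 above the table), jig x 110; same hole in the deck beneath. Fork: two cheeks 29 apart, which stop the carriage's shoulders at jig x 88 (carriage origin then at jig x 30.5, lug hole under this one), bridged by a plate 55 wide, 8 thick, underside 18 above the deck
- pin: loose steel headed pin, 0.07 kg: shank 10 thick and 40 long with a tapered foot, ridged round head 22 thick and 30 high on top, 70 in all. Origin: middle of the foot's end, z up towards the head. It starts upright in its stand with the head resting on the stand's top (foot 4 above the table, head from 44 to 74)
- pin_stand: fixed wooden block 50 x 50 x 44 high with an upright 13 hole in the middle, which holds the pin. Origin: centre of its underside
- mug: loose brown mug, 80 wide, 95 high; leave alone. Origin: centre of its underside
- jar: loose small glass jar with a black cap, 44 wide, 55 high; leave alone. Origin: centre of its underside
- bottle: loose clear water bottle with a blue cap, 66 wide, 190 high; leave alone. Origin: centre of its underside
- mould: loose plaster mould block, 60 x 100 x 32 high, with three round dimples; leave alone. Origin: centre of its underside
Things that resemble listed ones, but are neither listed nor needed, are in the scene too. What is meant by the carriage is not orange, and is the larger of those in its own colour.

How it is judged (in metres and radians):
On the way, in this order (a step that is already met when the one before it is completed fails the run):
1. the carriage is drawn out: its tail grip is wholly clear of the shelf (x of carriage_tail in the frame of shelf above 0.016 m), for 0.1 s.
2. the carriage lies on the porch, pointing at the bridge (within 20 degrees and 30 mm sideways), at most its lug under the bridge, released (z of carriage in the frame of jig between 0.012 and 0.021 m and x of carriage_lug in the frame of jig between -0.14 and 0.03 m and y of carriage_lug in the frame of jig between -0.03 and 0.03 m and angle between the x axis of carriage and the x axis of jig, either way round below 0.35 rad and contact force between the fingers and carriage below 0.1 N and linear speed of carriage below 0.02 m/s), for 0.1 s.
3. the carriage is home under the bridge, its lug in the fork with the holes in line within 3.5 mm (horizontal distance between carriage_lug and jig_hole below 0.0035 m and z of carriage in the frame of jig below 0.019 m), for 0.2 s.
At the end, for the whole second after the job is handed in: The carriage lies on the deck under the bridge, its lug hole within 3.5 mm of the fork's; the pin stands upright (within 0.1 rad) through fork and lug within 4 mm of the hole's axis, head on the fork (foot under 5 mm above the table, 2 mm when seated); both at rest (all of step 3 and z of carriage in the frame of jig above 0.013 m and horizontal distance between pin and jig_hole below 0.004 m and height (world z) of pin below 0.005 m and angle between pin's own z axis and vertical below 0.1 rad and linear speed of each of carriage, pin below 0.02 m/s); the robot touches nothing.
It fails at once if the carriage is tipped more than 25 degrees (angle between carriage's own z axis and vertical above 0.44 rad).
It fails at once if the mug, jar, bottle or mould is moved by more than 20 mm (distance of any of mug, jar, bottle, mould from where it was at the start of the episode above 0.02 m).
It also fails if it takes over 64 s, if anything falls off the work surface, if the arm or the gripper's body presses on something with over 40 N, if the wrist force passes 120 N, or if a joint passes its speed limit or range.

## Working session

There is one attempt and no reset: what is moved stays moved. The work goes in short steps, Python scripts to look and compute and a tool call to move; the robot and the scene stay as the last step left them, time stands still between calls to the robot, and variables do not carry over. Pictures are saved under pics/ and viewed, at most 13 in all, crops included, and the job is handed in when it is done.

Besides the shell and the picture viewer there is one more tool, called by a JSON object that holds its "name" and its "arguments". servo_tool: Moves the arm, as the interface text tells. Its arguments: {"type":"object","properties":{"rows":{"type":"array"},"grip":{"type":"number"},"newtons":{"type":"number"}},"required":["rows"]}

```bash
ls; mkdir -p pics
cat > h.py <<'E'
from cell import *
import numpy as np, cv2
def pts(c):
    K=np.array(c["K"]);z=c["z_map"];v,u=np.mgrid[0:z.shape[0],0:z.shape[1]]
    X=(u-K[0,2])/K[0,0]*z;Y=(v-K[1,2])/K[1,1]*z
    P=np.stack([X,-Y,-z],-1)
    return P@np.array(c["rotation"]).T+np.array(c["position"])
E
python3 - <<'E'
from h import *
for n in("top","side"):
    c=read_camera(n);cv2.imwrite(f"pics/{n}0.png",c["frame"])
    np.savez(f"{n}0.npz",**{k:np.array(v) for k,v in c.items() if k in("frame","z_map","K","position","rotation")})
    print(n,list(c),c["K"],c["position"],c["rotation"])
print(sense())
E
```

```text
pics
top ['frame', 'z_map', 'K', 'position', 'rotation'] [[395.43962772   0.         316.53162651]
 [  0.         395.43962772 202.38291647]
 [  0.           0.           1.        ]] [0.25929531 0.04782959 1.43169166] [ 10.04992976   0.22872989 -90.92896831]
side ['frame', 'z_map', 'K', 'position', 'rotation'] [[426.51489334   0.         314.10651659]
 [  0.         426.51489334 199.25242113]
 [  0.           0.           1.        ]] [-0.09016737 -0.6394772   0.74453375] [ 53.93407462   0.57644645 -41.71012317]
{'t': 0.1, 'q': array([-67.06435286,  29.12123802, -13.61028337,  86.00233348,
         7.20204703,  65.82758376,  -8.8700375 ]), 'joint_vel': array([ 0.05958556, -0.18245623, -0.02232754, -0.11239435,  0.0957784 ,
        0.08218464, -0.01036235]), 'effort': array([-5.74665246e-03, -6.21825385e+01, -2.19512008e+00, -2.50203234e+01,
        1.25319816e-02,  7.74713466e-03,  1.61106857e-05]), 'position': array([0.18153586, 0.59761779, 0.24951533]), 'tcp_rot': array([-1.79907657e+02,  1.25831144e-03,  1.63109646e+02]), 'ft_force': array([-0.37340699, -0.50180312,  0.95159347]), 'wrist_torque': array([ 0.01875756,  0.02925822, -0.01031753]), 'grasp_force': 0.0, 'grip_width': 0.0856641602496004}
```

View pics/top0.png

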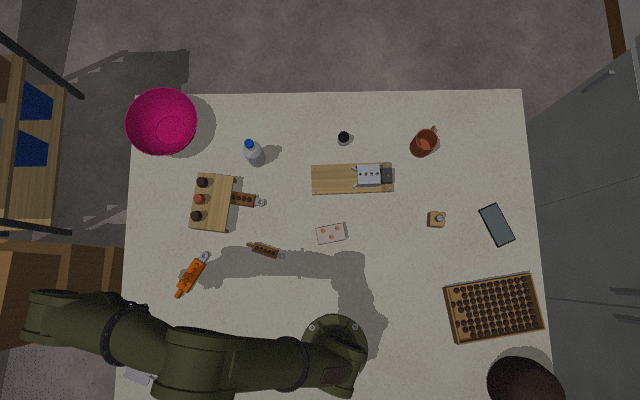

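View pics/side0.png

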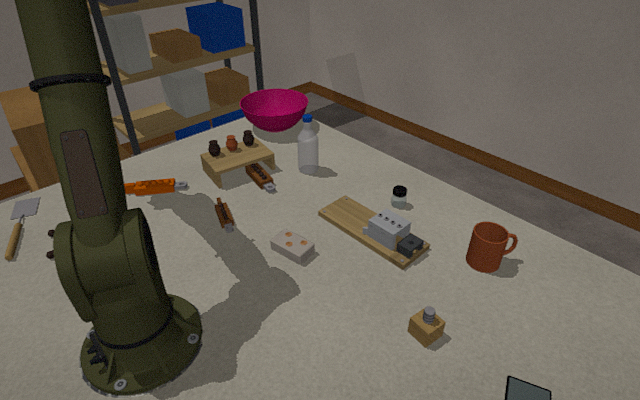

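Candidates for the carriage in the top view are orange at (190,275), small brown at (264,250), and brown half under the shelf at (245,199). The last one fits: it isn't orange, it is the larger of the brown ones, and it sits tail-first under the shelf. I'll confirm in an enlarged crop and measure.

```bash
cat > h.py <<'E'
from cell import *
import numpy as np, cv2
from scipy.spatial.transform import Rotation as Ro
def load(n): return dict(np.load(n))
def Rm(c): return Ro.from_euler('xyz',c["rotation"],degrees=True).as_matrix()
def pts(c):
    K=np.array(c["K"]);z=c["z_map"];v,u=np.mgrid[0:z.shape[0],0:z.shape[1]]
    P=np.stack([(u-K[0,2])/K[0,0]*z,-(v-K[1,2])/K[1,1]*z,-z],-1)
    return P@Rm(c).T+np.array(c["position"])
def onplane(c,u,v,h):   # pixel -> world at height h
    K=np.array(c["K"]);d=Rm(c)@np.array([(u-K[0,2])/K[0,0],-(v-K[1,2])/K[1,1],-1.])
    p=np.array(c["position"]);return p+d*(h-p[2])/d[2]
def proj(c,P):
    K=np.array(c["K"]);q=(np.atleast_2d(P)-np.array(c["position"]))@Rm(c)
    return np.stack([K[0,0]*q[:,0]/-q[:,2]+K[0,2],K[1,1]*-q[:,1]/-q[:,2]+K[1,2]],1)
def crop(c,u0,v0,w,h,s,fn): cv2.imwrite(fn,cv2.resize(c["frame"][v0:v0+h,u0:u0+w],None,fx=s,fy=s,interpolation=cv2.INTER_CUBIC))
E
python3 - <<'E'
from h import *
t=load("top0.npz");s=load("side0.npz")
a=cv2.resize(t["frame"][155:275,180:310],None,fx=6,fy=6,interpolation=cv2.INTER_CUBIC)[:300*2,:]
A=cv2.resize(t["frame"][160:240,185:285],None,fx=4,fy=4,interpolation=2)
B=cv2.resize(t["frame"][150:230,300:400],None,fx=4,fy=4,interpolation=2)
C=cv2.resize(s["frame"][145:205,200:300],None,fx=4,fy=4,interpolation=2)
D=cv2.resize(s["frame"][190:270,315:435],None,fx=400/120,fy=400/120,interpolation=2)[:240]
cv2.imwrite("pics/crop1.png",np.vstack([np.hstack([A,B]),np.hstack([C,D])])[:600])
for n,c in(("top",t),("side",s)):
    P=pts(c)
    tb=P[...,2]
    for nm,(u,v) in (dict(table=(300,300),shelf=(225,215),deck=(335,180),bridge=(370,180),fork=(387,176),mould=(335,240),pin=(440,218),car=(240,199),bottle=(254,155),jar=(343,137),mug=(420,145)) if n=="top" else dict(table=(300,300),shelf=(250,160),deck=(350,222),bridge=(390,225),fork=(412,243),pin=(429,312))).items():
        print(n,nm,P[v,u].round(4))
E
```

```text
top table [ 0.1647  0.1134 -0.0017]
top shelf [0.4637 0.3721 0.0553]
top deck [ 0.5927 -0.0198  0.0153]
top bridge [ 0.5779 -0.1408  0.0692]
top fork [ 0.606  -0.2125  0.0094]
top mould [ 0.3714 -0.0138  0.0302]
top pin [ 0.4378 -0.3765  0.0747]
top car [0.5264 0.3269 0.0217]
top bottle [0.659  0.2608 0.1271]
top jar [ 0.7418 -0.0506  0.0596]
top mug [ 0.7237 -0.3421  0.0076]
side table [ 0.3066 -0.1355 -0.0009]
side shelf [0.5241 0.3632 0.0565]
side deck [ 0.5743 -0.0291  0.0135]
side bridge [ 0.5898 -0.1495  0.0677]
side fork [ 0.6098 -0.2071  0.0341]
side pin [ 0.4337 -0.3786  0.0744]
```

View pics/crop1.png

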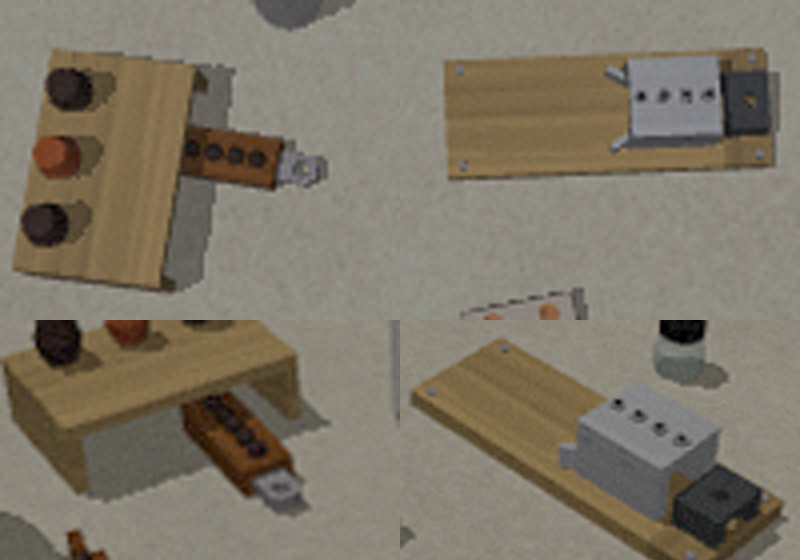

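The crop confirms the carriage: the brown block with four visible beads, pointing out of the shelf at right, with its steel lug hole near crop pixel (305,169), which is top pixel (261,202). The jig's bridge and fork are at right, with the fork hole near crop (750,101), which is top (387,175).

Run:
```python
from h import *
t=load("top0.npz");s=load("side0.npz")
A=lambda x,y:((x+.5)/4-.5+185,(y+.5)/4-.5+160)
B=lambda x,y:((x-400+.5)/4-.5+300,(y+.5)/4-.5+150)
C=lambda x,y:((x+.5)/4-.5+200,(y-320+.5)/4-.5+145)
D=lambda x,y:((x-400+.5)*.3-.5+315,(y-320+.5)*.3-.5+190)
def pr(nm,c,f,L,h):
    Q=np.array([onplane(c,*f(*p),h)[:2] for p in L]);print(nm,(Q*1e3).round(1).tolist())
    if len(Q)>2:
        vx,vy,_,_=cv2.fitLine(Q.astype(np.float32),cv2.DIST_L2,0,.01,.01).ravel()
        if vy>0: vx,vy=-vx,-vy
        print("   dir",np.degrees(np.arctan2(vy,vx)).round(2))
pr("beads T",t,A,[(192,147),(214,153),(236,156),(258,160)],.033)
pr("beads S",s,C,[(210,406),(222,418),(237,434),(254,450)],.033)
pr("lug T",t,A,[(305,169)],.015);pr("lug S",s,C,[(283,487)],.015)
pr("shelf front corners T",t,A,[(196,65),(162,289)],.06)
pr("bush T",t,B,[(641,97),(664,95),(686,96),(708,96)],.071)
pr("bush S",s,D,[(618,405),(638,418),(660,426),(682,440)],.071)
pr("fork T",t,B,[(750,101)],.042);pr("fork S",s,D,[(719,494)],.042)
pr("screws T",t,B,[(460,70),(464,166),(752,58),(760,154)],.016)
pr("screws S",s,D,[(503,345),(431,392),(765,507),(690,554)],.016)
pr("deck corners T",t,B,[(445,60),(766,49)],.016)
# depth blobs
for n,c in(("top",t),("side",s)):
    P=pts(c).reshape(-1,3)
    def box(nm,x0,x1,y0,y1,z0,z1):
        m=(P[:,0]>x0)&(P[:,0]<x1)&(P[:,1]>y0)&(P[:,1]<y1)&(P[:,2]>z0)&(P[:,2]<z1)
        Q=P[m];r=cv2.minAreaRect((Q[:,:2]*1e3).astype(np.float32))
        print(n,nm,len(Q),Q.mean(0).round(4),r)
    box("pinhead",.38,.50,-.45,-.32,.066,.09)
    box("stand",.38,.50,-.45,-.32,.035,.05)
    box("deck",.45,.70,-.26,.2,.01,.022)
    box("bridge",.5,.68,-.24,0,.062,.08)
    box("mould",.3,.45,-.1,.1,.025,.04)
```

```text
beads T [[534.4, 351.5], [528.5, 331.5], [525.4, 311.7], [521.4, 291.8]]
   dir -101.9
beads S [[528.3, 361.5], [524.9, 340.3], [519.8, 313.2], [516.1, 285.8]]
   dir -99.29
lug T [[515.7, 252.0]]
lug S [[517.1, 252.6]]
shelf front corners T [[603.5, 343.6], [403.6, 369.1]]
bush T [[600.3, -105.6], [601.8, -126.0], [600.6, -145.5], [600.2, -164.9]]
   dir -90.44
bush S [[598.2, -109.3], [597.3, -129.9], [602.1, -147.3], [601.3, -168.8]]
   dir -85.94
fork T [[602.2, -207.1]]
fork S [[602.4, -206.6]]
screws T [[642.6, 54.3], [552.1, 52.0], [649.4, -215.7], [558.7, -218.7]]
   dir -88.62
screws S [[644.5, 58.0], [552.4, 51.1], [641.9, -223.0], [560.4, -217.0]]
   dir -89.44
deck corners T [[652.4, 68.0], [657.8, -229.0]]
top pinhead 34 [ 0.4384 -0.3734  0.0744] ((438.9339904785156, -373.6287841796875), (19.789634704589844, 19.658023834228516), 44.880279541015625)
top stand 163 [ 0.4381 -0.3717  0.0436] ((439.1724548339844, -374.4734802246094), (52.54365158081055, 50.06760025024414), 85.55111694335938)
top deck 1581 [ 0.5957 -0.0472  0.0161] ((594.5361938476562, -80.87860107421875), (15
[... 355 characters left out ...]
0.4376 -0.3775  0.0721] ((437.9582824707031, -376.968505859375), (20.923158645629883, 20.777854919433594), 89.18315124511719)
side stand 464 [ 0.433  -0.3801  0.0424] ((440.1018371582031, -376.28582763671875), (51.725494384765625, 53.23112869262695), 83.6042709350586)
side deck 1968 [ 0.5867 -0.0668  0.0151] ((600.7222900390625, -82.1619873046875), (115.32630920410156, 300.5917053222656), 1.2407881021499634)
side bridge 632 [ 0.5993 -0.1405  0.0671] ((601.7052612304688, -138.40025329589844), (74.0651626586914, 83.3702392578125), 2.516265869140625)
side mould 680 [ 0.3939 -0.0045  0.0308] ((395.84808349609375, -1.5393218994140625), (63.586612701416016, 101.43561553955078), 10.116488456726074)
```

{"name": "servo_tool", "arguments": {"rows": [{"travel": [28.7, -24, 0], "turn": [0, 0, -6.9]}, {"travel": [28.7, -24, 0], "turn": [0, 0, -6.9]}, {"travel": [28.7, -24, 0], "turn": [0, 0, -6.9]}, {"travel": [28.7, -24, 0], "turn": [0, 0, -6.9]}, {"travel": [28.7, -24, 0], "turn": [0, 0, -6.9]}, {"travel": [28.7, -24, 0], "turn": [0, 0, -6.9]}, {"travel": [28.7, -24, 0], "turn": [0, 0, -6.9]}, {"travel": [28.7, -24, 0], "turn": [0, 0, -6.9]}, {"travel": [28.7, -24, 0], "turn": [0, 0, -6.9]}, {"travel": [28.7, -24, 0], "turn": [0, 0, -6.9]}, {"travel": [28.7, -24, 0], "turn": [0, 0, -6.9]}, {"travel": [28.7, -24, 0], "turn": [0, 0, -6.9]}, {"travel": [0, 0, 0], "turn": [0, 0, 0]}], "grip": 1}}

```text
t: 1.72
position: [0.5283, 0.3067, 0.2498]
tcp_rot: [179.9, 0.1, 79.9]
ft_force: [-0.6, 0.4, -0.7]
grip_width: 0.0855
grasp_force: 0.0
```

{"name": "servo_tool", "arguments": {"rows": [{"travel": [-2.3, 2.3, -30], "turn": [0, 0, 0.6]}, {"travel": [0, 0, -35], "turn": [0, 0, 0]}, {"travel": [0, 0, -35], "turn": [0, 0, 0]}, {"travel": [0, 0, -35], "turn": [0, 0, 0]}, {"travel": [0, 0, -30], "turn": [0, 0, 0]}, {"travel": [0, 0, -25], "turn": [0, 0, 0]}, {"travel": [0, 0, -20], "turn": [0, 0, 0]}, {"travel": [0, 0, -17], "turn": [0, 0, 0]}, {"travel": [0, 0, 0], "turn": [0, 0, 0]}]}}

```text
t: 2.85
position: [0.5225, 0.3124, 0.022]
tcp_rot: [-179.9, 0.1, 81.0]
ft_force: [-0.0, -0.6, 0.3]
grip_width: 0.0851
grasp_force: 0.0
```

{"name": "servo_tool", "arguments": {"rows": [{"travel": [0, 0, 0], "turn": [0, 0, 0]}, {"travel": [0, 0, 0], "turn": [0, 0, 0]}, {"travel": [0, 0, 0], "turn": [0, 0, 0]}, {"travel": [0, 0, 0], "turn": [0, 0, 0]}, {"travel": [0, 0, 0], "turn": [0, 0, 0]}, {"travel": [0, 0, 0], "turn": [0, 0, 0]}], "grip": -0.3, "newtons": 40}}

```text
t: 3.6
position: [0.5246, 0.3126, 0.0245]
tcp_rot: [179.9, -0.1, 80.9]
ft_force: [-0.7, -0.5, 6.4]
grip_width: 0.0432
grasp_force: 41.0
```

{"name": "servo_tool", "arguments": {"rows": [{"travel": [0, 0, 3], "turn": [0, 0, 0]}, {"travel": [-0.8, -5, 1], "turn": [0, 0, 0]}, {"travel": [-1.6, -10, 0], "turn": [0, 0, 0]}, {"travel": [-1.6, -10, 0], "turn": [0, 0, 0]}, {"travel": [-1.6, -10, 0], "turn": [0, 0, 0]}, {"travel": [-1.6, -10, 0], "turn": [0, 0, 0]}, {"travel": [-1.6, -10, 0], "turn": [0, 0, 0]}, {"travel": [-1.6, -10, 0], "turn": [0, 0, 0]}, {"travel": [-1.6, -10, 0], "turn": [0, 0, 0]}, {"travel": [-1.6, -10, 0], "turn": [0, 0, 0]}, {"travel": [-0.8, -5, 0], "turn": [0, 0, 0]}, {"travel": [0, 0, 0], "turn": [0, 0, 0]}, {"travel": [0, 0, 0], "turn": [0, 0, 0]}]}}

```text
t: 5.22
position: [0.5094, 0.2228, 0.0273]
tcp_rot: [180.0, -0.0, 80.9]
ft_force: [0.7, 0.6, -3.2]
grip_width: 0.0431
grasp_force: 40.6
```

```bash
cat > snap.py <<'E'
from h import *
import sys
tag=sys.argv[1]
for n in("top","side"):
    c=read_camera(n)
    np.savez(f"{n}{tag}.npz",**{k:np.array(v) for k,v in c.items()})
E
python3 snap.py 1
python3 - <<'E'
from h import *
t=load("top1.npz");s=load("side1.npz")
A=cv2.resize(t["frame"][160:260,185:318],None,fx=3,fy=3,interpolation=2)
C=cv2.resize(s["frame"][145:245,200:333],None,fx=3,fy=3,interpolation=2)
cv2.imwrite("pics/c2.png",np.hstack([A,C]));print(sense()["position"],sense()["ft_force"])
E
```

```text
[0.50932679 0.222862   0.02723785] [ 0.41486136  0.23662145 -2.50798484]
```

View pics/c2.png

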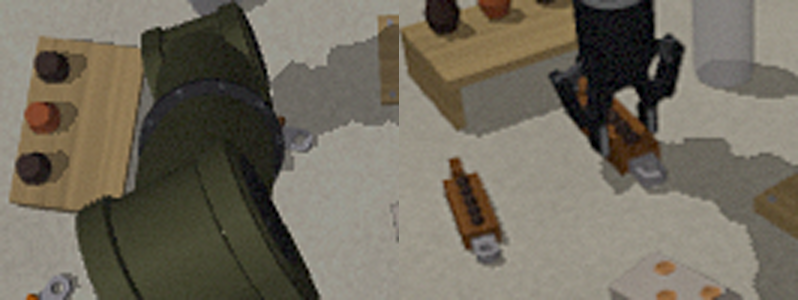

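Side view: the carriage is held level and clear of the shelf. The top view is blocked by the arm. Next I'll lift it and carry it over to the porch.

{"name": "servo_tool", "arguments": {"rows": [{"travel": [0, 0, 10], "turn": [0, 0, 0]}, {"travel": [0, 0, 15], "turn": [0, 0, 0]}, {"travel": [0, 0, 15], "turn": [0, 0, 0]}, {"travel": [4, -10, 10], "turn": [0, 0, 0.4]}, {"travel": [8, -22, 3], "turn": [0, 0, 1]}, {"travel": [9, -25, 0], "turn": [0, 0, 1]}, {"travel": [9, -25, 0], "turn": [0, 0, 1]}, {"travel": [9, -25, 0], "turn": [0, 0, 1]}, {"travel": [9, -25, 0], "turn": [0, 0, 1]}, {"travel": [9, -25, 0], "turn": [0, 0, 1]}, {"travel": [9, -25, 0], "turn": [0, 0, 1]}, {"travel": [9, -25, 0], "turn": [0, 0, 1]}, {"travel": [9, -20, 0], "turn": [0, 0, 1]}, {"travel": [5, -16, 0], "turn": [0, 0, 1]}, {"travel": [0, 0, 0], "turn": [0, 0, 0]}, {"travel": [0, 0, -10], "turn": [0, 0, 0]}, {"travel": [0, 0, -10], "turn": [0, 0, 0]}, {"travel": [0, 0, 0], "turn": [0, 0, 0]}, {"travel": [0, 0, 0], "turn": [0, 0, 0]}]}}

```text
t: 7.7
position: [0.5983, -0.0204, 0.0601]
tcp_rot: [-180.0, 0.0, 91.3]
ft_force: [-0.1, 0.1, -2.3]
grip_width: 0.0431
grasp_force: 41.7
```

```bash
python3 snap.py 2
python3 - <<'E'
from h import *
t=load("top2.npz");s=load("side2.npz")
A=cv2.resize(t["frame"][140:240,290:423],None,fx=3,fy=3,interpolation=2)
C=cv2.resize(s["frame"][170:270,305:438],None,fx=3,fy=3,interpolation=2)
cv2.imwrite("pics/c3.png",np.hstack([A,C]));print(sense()["position"],sense()["ft_force"],sense()["tcp_rot"])
E
```

```text
[ 0.59848302 -0.02054676  0.06045906] [-0.13722301 -0.64984476 -2.24085313] [1.79981586e+02 3.26372881e-03 9.13228819e+01]
```

View pics/c3.png

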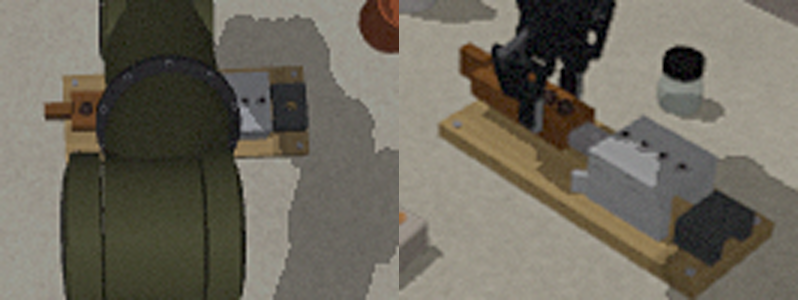

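The side view shows the carriage level above the porch with its lug towards the bridge mouth. The top view shows the tail at crop (58,110), in line with the jig axis. I'll lower and release it.

{"name": "servo_tool", "arguments": {"rows": [{"travel": [0, 0, -6], "turn": [0, 0, 0]}, {"travel": [0, 0, -6], "turn": [0, 0, 0]}, {"travel": [0, 0, -4], "turn": [0, 0, 0]}, {"travel": [0, 0, -2], "turn": [0, 0, 0]}, {"travel": [0, 0, -1], "turn": [0, 0, 0]}, {"travel": [0, 0, 0], "turn": [0, 0, 0]}, {"travel": [0, 0, 0], "turn": [0, 0, 0]}]}}

```text
t: 8.68
position: [0.5984, -0.0207, 0.0414]
tcp_rot: [180.0, -0.0, 91.3]
ft_force: [0.9, 0.7, -1.7]
grip_width: 0.0431
grasp_force: 41.8
```

{"name": "servo_tool", "arguments": {"rows": [{"travel": [0, 0, 0], "turn": [0, 0, 0]}, {"travel": [0, 0, 0], "turn": [0, 0, 0]}, {"travel": [0, 0, 0], "turn": [0, 0, 0]}, {"travel": [0, 0, 0], "turn": [0, 0, 0]}, {"travel": [0, 0, 20], "turn": [0, 0, 0]}, {"travel": [0, 0, 30], "turn": [0, 0, 0]}, {"travel": [0, 0, 30], "turn": [0, 0, 0]}, {"travel": [-40, 30, 40], "turn": [0, 0, 0]}, {"travel": [-50, 50, 0], "turn": [0, 0, 0]}, {"travel": [-50, 50, 0], "turn": [0, 0, 0]}, {"travel": [-50, 50, 0], "turn": [0, 0, 0]}, {"travel": [0, 0, 0], "turn": [0, 0, 0]}], "grip": 0.9}}

```text
t: 10.18
position: [0.4232, 0.1448, 0.1605]
tcp_rot: [-179.9, -0.1, 91.8]
ft_force: [1.3, -0.9, -0.3]
grip_width: 0.0813
grasp_force: 0.0
```

```bash
python3 snap.py 3
python3 - <<'E'
from h import *
t=load("top3.npz");s=load("side3.npz")
A=cv2.resize(t["frame"][150:210,290:400],None,fx=7,fy=5*7/5,interpolation=2)[:, :770]
C=cv2.resize(s["frame"][185:270,310:435],None,fx=5,fy=5,interpolation=2)[:180*2]
cv2.imwrite("pics/c4.png",A[:,:]);cv2.imwrite("pics/c4s.png",cv2.resize(s["frame"][180:270,310:440],None,fx=6,fy=6,interpolation=2));print(sense()["position"],sense()["ft_force"],sense()["tcp_rot"])
E
```

```text
[0.42680284 0.14156133 0.16069082] [-0.09075543 -0.18990396  0.48677471] [ 1.79945256e+02 -5.00669410e-03  9.14101343e+01]
```

View pics/c4.png

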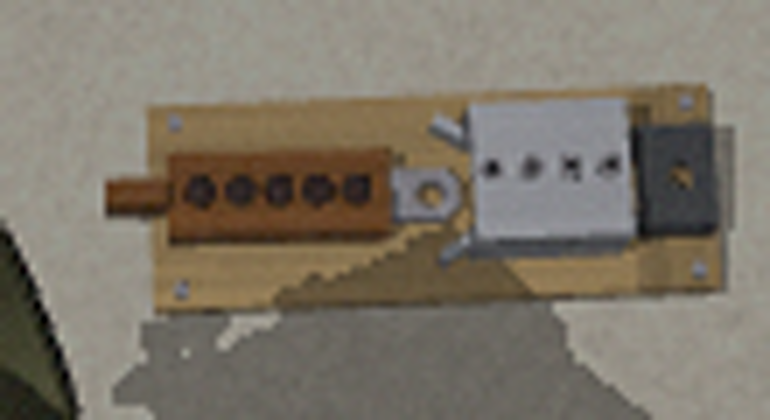

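View pics/c4s.png

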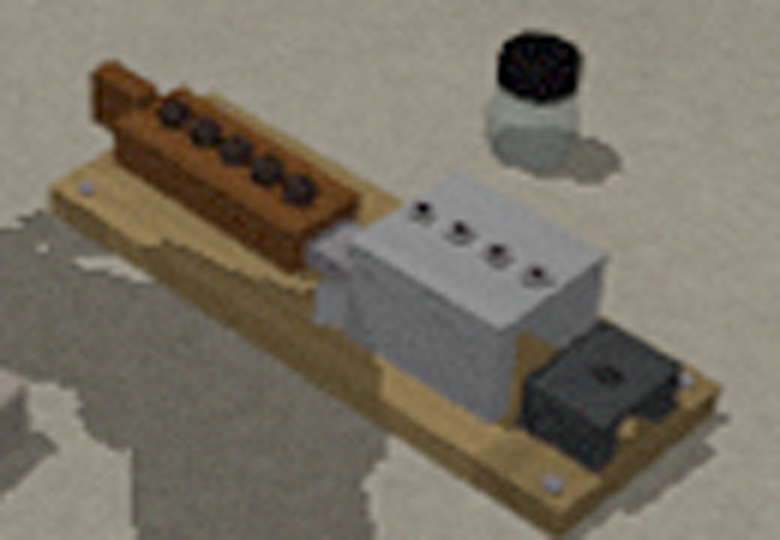

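Both views show the carriage lying level on the porch. In the top crop the lug hole is at (431,194), the beads run from (200,191) to (358,188), and the tail is around (138,195). The fork hole is at (681,177), and the deck screws are at (175,123), (181,289), (685,101) and (699,269).

Run:
```python
from h import *
t=load("top3.npz");s=load("side3.npz")
T=lambda x,y:(290+(x+.5)/7-.5,150+(y+.5)/7-.5)
S=lambda x,y:(310+(x+.5)/6-.5,180+(y+.5)/6-.5)
d=np.radians(-88.7);d=np.array([np.cos(d),np.sin(d)]);n=np.array([-d[1],d[0]]);m=np.array([602.3,-206.9])-110*d
def pr(nm,c,f,L,h):
    for p in L:
        q=onplane(c,*f(*p),h)[:2]*1e3;print(nm,q.round(1),"jig",((q-m)@d).round(1),((q-m)@n).round(1))
pr("beads T",t,T,[(200,191),(242,189),(280,189),(318,189),(358,188)],.049)
pr("beads S",s,S,[(173,113),(206,132),(236,150),(267,170),(299,190)],.049)
pr("lug T",t,T,[(431,194)],.031)
pr("fin T",t,T,[(106,178),(106,208),(168,180)],.046)
pr("fin S top",s,S,[(97,67),(113,62),(155,97)],.046)
pr("fork T",t,T,[(681,177)],.042);pr("fork S",s,S,[(607,375)],.042)
pr("screw T",t,T,[(175,123),(181,289),(685,101),(699,269)],.016)
pr("screw S",s,S,[(86,189),(553,484),(686,381)],.016)
pr("bush T",t,T,[(492,168),(530,168),(571,169),(610,167)],.071)
pr("bush S",s,S,[(422,211),(460,232),(499,255),(538,275)],.071)
```

```text
beads T [597.4  42.1] jig -139.0 0.8
beads T [598.1  20.5] jig -117.4 1.0
beads T [597.8   1. ] jig -98.0 0.2
beads T [597.4 -18.5] jig -78.5 -0.6
beads T [597.6 -39. ] jig -58.0 -0.9
beads S [592.4  35.5] jig -132.6 -4.4
beads S [593.2  14.7] jig -111.8 -4.1
beads S [593.5  -4.2] jig -92.8 -4.2
beads S [593.  -24.1] jig -73.0 -5.1
beads S [592.9 -43.9] jig -53.2 -5.7
lug T [598.2 -78. ] jig -19.0 -1.2
fin T [605.9  90.3] jig -187.1 10.3
fin T [590.   90.5] jig -187.6 -5.5
fin T [604.2  58.4] jig -155.2 8.0
fin S top [594.8  89.6] jig -186.6 -0.8
fin S top [603.3  87.5] jig -184.3 7.7
fin S top [598.1  53.2] jig -150.2 1.7
fork T [ 602.3 -206.2] jig 109.3 -0.0
fork S [ 602.4 -207.8] jig 110.9 0.1
screw T [642.6  54.5] jig -150.4 46.2
screw T [553.1  52.7] jig -150.7 -43.3
screw T [ 649.9 -215. ] jig 119.2 47.4
screw T [ 559.1 -218. ] jig 120.1 -43.4
screw S [552.8  51.8] jig -149.7 -43.6
screw S [ 559.5 -218.1] jig 120.2 -43.0
screw S [ 649.6 -216.5] jig 120.7 47.1
bush T [ 601.4 -105.6] jig 8.7 1.4
bush T [ 601.1 -124.8] jig 27.9 0.7
bush T [ 600.2 -145.5] jig 48.6 -0.7
bush T [ 600.9 -165.3] jig 68.3 -0.4
bush S [ 599.2 -108. ] jig 11.0 -0.9
bush S [ 600.1 -128.2] jig 31.2 -0.4
bush S [ 600.3 -149.1] jig 52.2 -0.7
bush S [ 602.  -168.3] jig 71.4 0.6
```

{"name": "servo_tool", "arguments": {"rows": [{"travel": [42, -16, 0], "turn": [0, 0, 0]}, {"travel": [43, -16, 0], "turn": [0, 0, 0]}, {"travel": [43, -16, 0], "turn": [0, 0, 0]}, {"travel": [42, -17, 0], "turn": [0, 0, 0]}, {"travel": [0, 0, -30], "turn": [0, 0, 0]}, {"travel": [0, 0, -30], "turn": [0, 0, 0]}, {"travel": [0, 0, 0], "turn": [0, 0, 0]}, {"travel": [0, 0, 0], "turn": [0, 0, 0]}], "grip": 0.1}}

```text
t: 11.28
position: [0.5977, 0.0751, 0.1011]
tcp_rot: [179.9, 0.0, 91.2]
ft_force: [0.1, 0.5, 0.7]
grip_width: 0.0473
grasp_force: 0.0
```

{"name": "servo_tool", "arguments": {"rows": [{"travel": [0, 1, -20], "turn": [0, 0, 0]}, {"travel": [0, 0.5, -20], "turn": [0, 0, 0]}, {"travel": [-0.4, 0, -15], "turn": [0, 0, 0]}, {"travel": [0, 0, -6], "turn": [0, 0, 0]}, {"travel": [0, 0, 0], "turn": [0, 0, 0]}]}}

```text
t: 11.9
position: [0.5965, 0.0776, 0.0395]
tcp_rot: [180.0, 0.0, 91.3]
ft_force: [0.2, -0.1, 1.0]
grip_width: 0.0467
grasp_force: 0.0
```

{"name": "servo_tool", "arguments": {"rows": [{"travel": [0, 0, 0], "turn": [0, 0, 0]}, {"travel": [0, 0, 0], "turn": [0, 0, 0]}, {"travel": [0, 0, 0], "turn": [0, 0, 0]}, {"travel": [0, 0, 0], "turn": [0, 0, 0]}, {"travel": [0, 0, 0], "turn": [0, 0, 0]}], "grip": -0.9, "newtons": 35}}

```text
t: 12.52
position: [0.5967, 0.0778, 0.04]
tcp_rot: [179.9, -0.0, 91.3]
ft_force: [-0.5, -0.1, 5.2]
grip_width: 0.0137
grasp_force: 37.6
```

{"name": "servo_tool", "arguments": {"rows": [{"travel": [0.1, -4, 0], "turn": [0, 0, 0]}, {"travel": [0.2, -7, 0], "turn": [0, 0, 0]}, {"travel": [0.2, -7, 0], "turn": [0, 0, 0]}, {"travel": [0.2, -7, 0], "turn": [0, 0, 0]}, {"travel": [0.2, -7, 0], "turn": [0, 0, 0]}, {"travel": [0.2, -7, 0], "turn": [0, 0, 0]}, {"travel": [0.2, -7, 0], "turn": [0, 0, 0]}, {"travel": [0.2, -7, 0], "turn": [0, 0, 0]}, {"travel": [0.2, -7, 0], "turn": [0, 0, 0]}, {"travel": [0, 0, 0], "turn": [0, 0, 0]}]}}

```text
t: 13.78
position: [0.5987, 0.0178, 0.04]
tcp_rot: [179.9, -0.0, 91.3]
ft_force: [-0.2, -0.2, 6.2]
grip_width: 0.0131
grasp_force: 37.7
```

{"name": "servo_tool", "arguments": {"rows": [{"travel": [0, -5, 0], "turn": [0, 0, 0]}, {"travel": [0.1, -5, 0], "turn": [0, 0, 0]}, {"travel": [0.1, -5, 0], "turn": [0, 0, 0]}, {"travel": [0.1, -5, 0], "turn": [0, 0, 0]}, {"travel": [0.1, -5, 0], "turn": [0, 0, 0]}, {"travel": [0.1, -5, 0], "turn": [0, 0, 0]}, {"travel": [0.1, -5, 0], "turn": [0, 0, 0]}, {"travel": [0.1, -5, 0], "turn": [0, 0, 0]}, {"travel": [0.1, -5, 0], "turn": [0, 0, 0]}, {"travel": [0.1, -5, 0], "turn": [0, 0, 0]}, {"travel": [0, 0, 0], "turn": [0, 0, 0]}]}}

```text
t: 15.15
position: [0.5997, -0.0316, 0.0401]
tcp_rot: [179.9, -0.0, 91.3]
ft_force: [-0.7, 1.8, 4.8]
grip_width: 0.0132
grasp_force: 37.7
```

Still free, with about 20 mm to go.

{"name": "servo_tool", "arguments": {"rows": [{"travel": [0, -4, 0], "turn": [0, 0, 0]}, {"travel": [0, -4, 0], "turn": [0, 0, 0]}, {"travel": [0, -3, 0], "turn": [0, 0, 0]}, {"travel": [0, -3, 0], "turn": [0, 0, 0]}, {"travel": [0, -2, 0], "turn": [0, 0, 0]}, {"travel": [0, -2, 0], "turn": [0, 0, 0]}, {"travel": [0, 0, 0], "turn": [0, 0, 0]}]}}

```text
t: 16.02
position: [0.5996, -0.0489, 0.0401]
tcp_rot: [179.9, -0.1, 91.4]
ft_force: [0.5, 3.0, 6.0]
grip_width: 0.0133
grasp_force: 37.8
```

{"name": "servo_tool", "arguments": {"rows": [{"travel": [0, -1.5, 0], "turn": [0, 0, 0]}, {"travel": [0, -1.5, 0], "turn": [0, 0, 0]}, {"travel": [0, -1.5, 0], "turn": [0, 0, 0]}, {"travel": [0, 0, 0], "turn": [0, 0, 0]}, {"travel": [0, 0, 0], "turn": [0, 0, 0]}]}}

```text
t: 16.65
position: [0.5996, -0.051, 0.0401]
tcp_rot: [179.9, -0.2, 91.5]
ft_force: [-0.7, 8.9, 6.5]
grip_width: 0.0133
grasp_force: 37.9
```

{"name": "servo_tool", "arguments": {"rows": [{"travel": [0, -2, 0], "turn": [0, 0, 0]}, {"travel": [0, -2, 0], "turn": [0, 0, 0]}, {"travel": [0, 0, 0], "turn": [0, 0, 0]}, {"travel": [0, 0, 0], "turn": [0, 0, 0]}]}}

```text
t: 17.15
position: [0.5996, -0.0511, 0.0401]
tcp_rot: [179.9, -0.5, 91.6]
ft_force: [-1.2, 16.9, 8.5]
grip_width: 0.0135
grasp_force: 38.1
```

```bash
python3 snap.py 4
python3 - <<'E'
from h import *
t=load("top4.npz");s=load("side4.npz")
A=cv2.resize(t["frame"][155:205,340:400],None,fx=6.5,fy=6.5,interpolation=2)
C=cv2.resize(s["frame"][215:265,375:435],None,fx=6.5,fy=6.5,interpolation=2)
cv2.imwrite("pics/c5.png",np.clip(np.hstack([A,C])*2.,0,255).astype(np.uint8));print(sense()["position"],sense()["ft_force"])
E
```

```text
[ 0.59960841 -0.05106074  0.04006618] [-1.34219882 18.28060273  7.85884474]
```

View pics/c5.png

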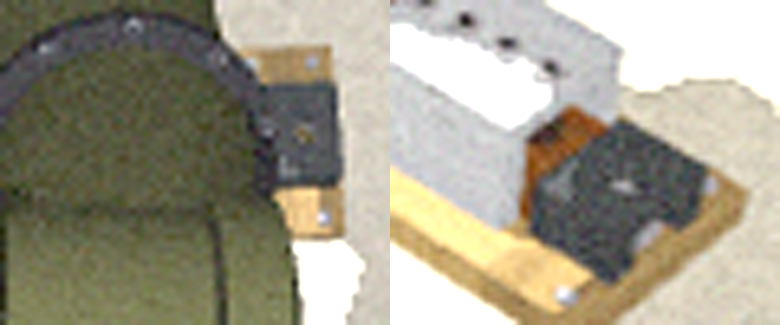

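The side crop shows the block against the fork, with lug steel under the fork hole at crop (625,186) and the lug tip showing at (650,235). The push has hit a hard stop. I'll relax, release and go for the pin.

{"name": "servo_tool", "arguments": {"rows": [{"travel": [0, 2, 0], "turn": [0, 0, 0]}, {"travel": [0, 2, 0], "turn": [0, 0, 0]}, {"travel": [0, 1, 0], "turn": [0, 0, 0]}, {"travel": [0, 0, 0], "turn": [0, 0, 0]}]}}

```text
t: 17.75
position: [0.5996, -0.0509, 0.0401]
tcp_rot: [179.9, -0.2, 91.4]
ft_force: [-0.6, 5.8, 7.2]
grip_width: 0.0131
grasp_force: 37.8
```

{"name": "servo_tool", "arguments": {"rows": [{"travel": [0, 0, 0], "turn": [0, 0, 0]}, {"travel": [0, 0, 0], "turn": [0, 0, 0]}, {"travel": [0, 0, 0], "turn": [0, 0, 0]}, {"travel": [0, 0, 15], "turn": [0, 0, 0]}, {"travel": [0, 0, 30], "turn": [0, 0, 0]}, {"travel": [0, 0, 40], "turn": [0, 0, 0]}, {"travel": [0, 0, 40], "turn": [0, 0, 0]}, {"travel": [-20, -20, 0], "turn": [0, 0, 0]}, {"travel": [-20, -40, 0], "turn": [0, 0, 0]}, {"travel": [-20, -45, 0], "turn": [0, 0, 0]}, {"travel": [-20, -45, 0], "turn": [0, 0, 0]}, {"travel": [-20, -45, 0], "turn": [0, 0, 0]}, {"travel": [-20, -45, 0], "turn": [0, 0, 0]}, {"travel": [-20, -45, 0], "turn": [0, 0, 0]}, {"travel": [-15, -35, 0], "turn": [0, 0, 0]}, {"travel": [-5, 0, 0], "turn": [0, 0, 0]}, {"travel": [0, 0, 0], "turn": [0, 0, 0]}, {"travel": [0, 0, 0], "turn": [0, 0, 0]}], "grip": 0.2}}

```text
t: 20.0
position: [0.4399, -0.3724, 0.1647]
tcp_rot: [180.0, -0.0, 91.4]
ft_force: [-0.6, 0.6, 0.0]
grip_width: 0.0507
grasp_force: 0.0
```

```bash
python3 snap.py 5
python3 - <<'E'
from h import *
t=load("top5.npz");s=load("side5.npz");t0=load("top0.npz");s0=load("side0.npz")
r=lambda f,u,v:cv2.resize(f[v:v+46,u:u+60],None,fx=6.5,fy=6.5,interpolation=2)
a=np.hstack([r(t["frame"],345,155),r(s["frame"],380,218)]);b=np.hstack([r(t0["frame"],410,198),r(s0["frame"],398,298)])
cv2.imwrite("pics/c6.png",np.clip(np.vstack([a,b])*1.8,0,255).astype(np.uint8));print(sense()["position"],sense()["ft_force"],sense()["tcp_rot"],sense()["q"])
E
```

```text
[ 0.43978032 -0.37264668  0.16454468] [-0.01883125 -0.23174249  0.11639719] [ 1.79974099e+02 -1.59622861e-02  9.14306002e+01] [ 36.78141251  29.20703681   1.65733421 100.48770542  -1.08831214
  50.31079363  40.35365984]
```

View pics/c6.png

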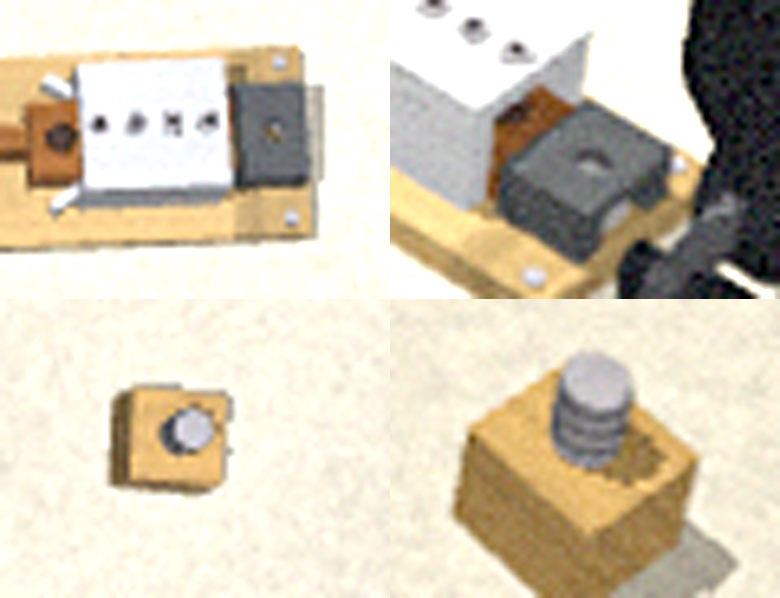

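The pictures show the carriage home under the bridge with its shoulders on the fork. The fork hole is at crop (274,132) in the top view and (593,160) in the side view. The pin head's top is at (195,429) top and (597,380) side.

Run:
```python
from h import *
t=load("top0.npz");s=load("side0.npz")
for nm,c,u,v,h in [("fork",t,386.73,174.9,.042),("fork",s,410.8,242.2,.042),("pin",t,439.6,217.6,.074),("pin",s,429.4,310.0,.074)]: print(nm,(onplane(c,u,v,h)*1e3).round(1))
```

```text
fork [ 602.1 -205.7   42. ]
fork [ 602.2 -208.1   42. ]
pin [ 439.3 -375.4   74. ]
pin [ 438.6 -376.    74. ]
```

{"name": "servo_tool", "arguments": {"rows": [{"travel": [-0.8, -3, -25], "turn": [0, 0, 0]}, {"travel": [0, 0, -30], "turn": [0, 0, 0]}, {"travel": [0, 0, -25], "turn": [0, 0, 0]}, {"travel": [0, 0, -18], "turn": [0, 0, 0]}, {"travel": [0, 0, 0], "turn": [0, 0, 0]}, {"travel": [0, 0, 0], "turn": [0, 0, 0]}]}}

```text
t: 20.85
position: [0.4387, -0.3767, 0.067]
tcp_rot: [180.0, 0.0, 91.4]
ft_force: [-0.3, -1.1, 0.0]
grip_width: 0.0509
grasp_force: 0.0
```

{"name": "servo_tool", "arguments": {"rows": [{"travel": [0, 0, 0], "turn": [0, 0, 0]}, {"travel": [0, 0, 0], "turn": [0, 0, 0]}, {"travel": [0, 0, 0], "turn": [0, 0, 0]}, {"travel": [0, 0, 0], "turn": [0, 0, 0]}, {"travel": [0, 0, 0], "turn": [0, 0, 0]}], "grip": -0.8, "newtons": 30}}

```text
t: 21.48
position: [0.4385, -0.3771, 0.0673]
tcp_rot: [179.9, 0.0, 91.3]
ft_force: [-0.9, 0.8, 5.5]
grip_width: 0.021
grasp_force: 29.2
```

{"name": "servo_tool", "arguments": {"rows": [{"travel": [0, 0, 10], "turn": [0, 0, 0]}, {"travel": [0, 0, 20], "turn": [0, 0, 0]}, {"travel": [0, 0, 25], "turn": [0, 0, 0]}, {"travel": [10, 10, 0], "turn": [0, 0, 0]}, {"travel": [22, 23, 0], "turn": [0, 0, 0]}, {"travel": [25, 26, 0], "turn": [0, 0, 0]}, {"travel": [25, 26, 0], "turn": [0, 0, 0]}, {"travel": [25, 26, 0], "turn": [0, 0, 0]}, {"travel": [25, 26, 0], "turn": [0, 0, 0]}, {"travel": [20, 20, 0], "turn": [0, 0, 0]}, {"travel": [12, 12, 0], "turn": [0, 0, 0]}, {"travel": [0, 0, 0], "turn": [0, 0, 0]}, {"travel": [0, 0, 0], "turn": [0, 0, 0]}]}}

```text
t: 23.1
position: [0.601, -0.2091, 0.1211]
tcp_rot: [-179.9, 0.0, 91.2]
ft_force: [0.3, 0.2, -1.7]
grip_width: 0.021
grasp_force: 29.8
```

```bash
python3 snap.py 6
python3 - <<'E'
from h import *
s=load("side6.npz")
cv2.imwrite("pics/c7.png",np.clip(cv2.resize(s["frame"][195:270,370:450],None,fx=8,fy=8,interpolation=2)*1.8,0,255).astype(np.uint8));print(sense()["position"],sense()["ft_force"],sense()["tcp_rot"])
E
```

```text
[ 0.60106893 -0.20938492  0.12133325] [-0.41087844  0.20576385 -1.61631301] [-1.79961459e+02  4.08326922e-02  9.11818282e+01]
```

View pics/c7.png

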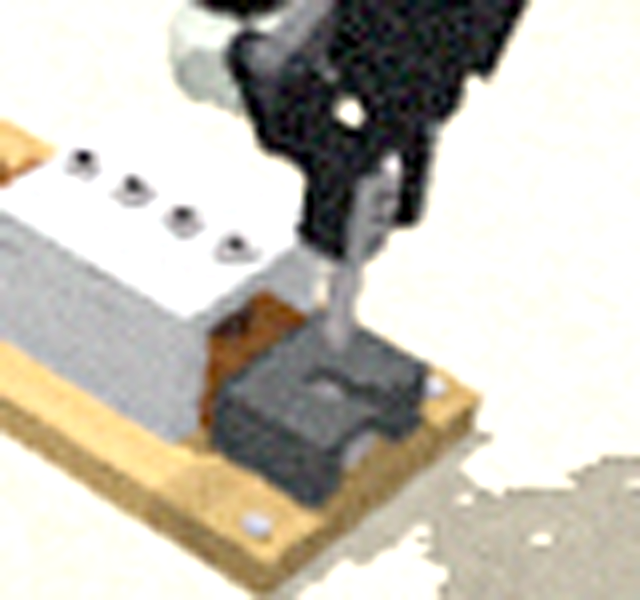

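The pin hangs upright above the fork: foot end near crop (338,342), fork hole at (325,383).

Run:
```python
from h import *
s=load("side6.npz")
for f in [(338,340),(338,344)]:print(onplane(s,370+(f[0]+.5)/8-.5,195+(f[1]+.5)/8-.5,.058)*1e3)
print(onplane(s,370+325.5/8-.5,195+383.5/8-.5,.042)*1e3)
```

```text
[ 603.11457873 -207.9732188    58.        ]
[ 601.64218704 -209.11583234   58.        ]
[ 600.36688567 -207.6422078    42.        ]
```

{"name": "servo_tool", "arguments": {"rows": [{"travel": [0.8, 1.2, -6], "turn": [0, 0, 0]}, {"travel": [0, 0, -6], "turn": [0, 0, 0]}, {"travel": [0, 0, -3], "turn": [0, 0, 0]}, {"travel": [0, 0, -3], "turn": [0, 0, 0]}, {"travel": [0, 0, -3], "turn": [0, 0, 0]}, {"travel": [0, 0, 0], "turn": [0, 0, 0]}]}}

```text
t: 23.95
position: [0.6028, -0.2066, 0.1001]
tcp_rot: [-180.0, -0.0, 91.3]
ft_force: [0.5, 0.5, -0.9]
grip_width: 0.0211
grasp_force: 29.8
```

The foot is already inside the fork's hole with no force, so I'll carry on down.

{"name": "servo_tool", "arguments": {"rows": [{"travel": [0, 0, -3], "turn": [0, 0, 0]}, {"travel": [0, 0, -3], "turn": [0, 0, 0]}, {"travel": [0, 0, -3], "turn": [0, 0, 0]}, {"travel": [0, 0, -3], "turn": [0, 0, 0]}, {"travel": [0, 0, 0], "turn": [0, 0, 0]}]}}

```text
t: 24.58
position: [0.6029, -0.2068, 0.088]
tcp_rot: [-180.0, 0.0, 91.3]
ft_force: [0.8, -0.8, -2.1]
grip_width: 0.021
grasp_force: 29.8
```

{"name": "servo_tool", "arguments": {"rows": [{"travel": [0, 0, -4], "turn": [0, 0, 0]}, {"travel": [0, 0, -4], "turn": [0, 0, 0]}, {"travel": [0, 0, -4], "turn": [0, 0, 0]}, {"travel": [0, 0, -4], "turn": [0, 0, 0]}, {"travel": [0, 0, -3], "turn": [0, 0, 0]}, {"travel": [0, 0, 0], "turn": [0, 0, 0]}]}}

```text
t: 25.32
position: [0.6029, -0.2068, 0.069]
tcp_rot: [-180.0, 0.0, 91.3]
ft_force: [1.6, -1.2, -1.6]
grip_width: 0.0212
grasp_force: 29.8
```

{"name": "servo_tool", "arguments": {"rows": [{"travel": [0, 0, -2], "turn": [0, 0, 0]}, {"travel": [0, 0, -1.5], "turn": [0, 0, 0]}, {"travel": [0, 0, -1], "turn": [0, 0, 0]}, {"travel": [0, 0, 0], "turn": [0, 0, 0]}, {"travel": [0, 0, 0], "turn": [0, 0, 0]}]}}

```text
t: 25.95
position: [0.603, -0.2068, 0.0653]
tcp_rot: [180.0, 0.0, 91.3]
ft_force: [-0.5, -0.6, 4.9]
grip_width: 0.0211
grasp_force: 30.3
```

Seated: the foot is at about 2 mm and the head is in contact. I'll release and clear.

{"name": "servo_tool", "arguments": {"rows": [{"travel": [0, 0, 0], "turn": [0, 0, 0]}, {"travel": [0, 0, 0], "turn": [0, 0, 0]}, {"travel": [0, 0, 0], "turn": [0, 0, 0]}, {"travel": [0, 0, 0], "turn": [0, 0, 0]}, {"travel": [0, 0, 15], "turn": [0, 0, 0]}, {"travel": [0, 0, 25], "turn": [0, 0, 0]}, {"travel": [0, 0, 40], "turn": [0, 0, 0]}, {"travel": [-20, -20, 40], "turn": [0, 0, 0]}, {"travel": [-50, -40, 0], "turn": [0, 0, 0]}, {"travel": [-50, -40, 0], "turn": [0, 0, 0]}, {"travel": [-50, -40, 0], "turn": [0, 0, 0]}, {"travel": [0, 0, 0], "turn": [0, 0, 0]}, {"travel": [0, 0, 0], "turn": [0, 0, 0]}], "grip": 0.1}}

```text
t: 27.58
position: [0.4369, -0.3437, 0.1858]
tcp_rot: [179.9, 0.0, 91.3]
ft_force: [0.7, 0.6, -0.1]
grip_width: 0.0472
grasp_force: 0.0
```

```bash
python3 snap.py 7
python3 - <<'E'
from h import *
t=load("top7.npz");s=load("side7.npz")
r=lambda f,u,v:cv2.resize(f[v:v+75,u:u+65],None,fx=6,fy=6,interpolation=2)
cv2.imwrite("pics/c8.png",np.clip(np.hstack([r(t["frame"],345,135),r(s["frame"],375,195)])*1.8,0,255).astype(np.uint8))
for c in(t,s):
    P=pts(c).reshape(-1,3);m=(abs(P[:,0]-.602)<.02)&(abs(P[:,1]+.207)<.02)&(P[:,2]>.06);print(P[m].mean(0),P[m][:,2].max())
E
```

```text
[ 0.60183732 -0.20401843  0.07096173] 0.07628311982895553
[ 0.5991037  -0.20413304  0.06932076] 0.07410278990679342
```

View pics/c8.png

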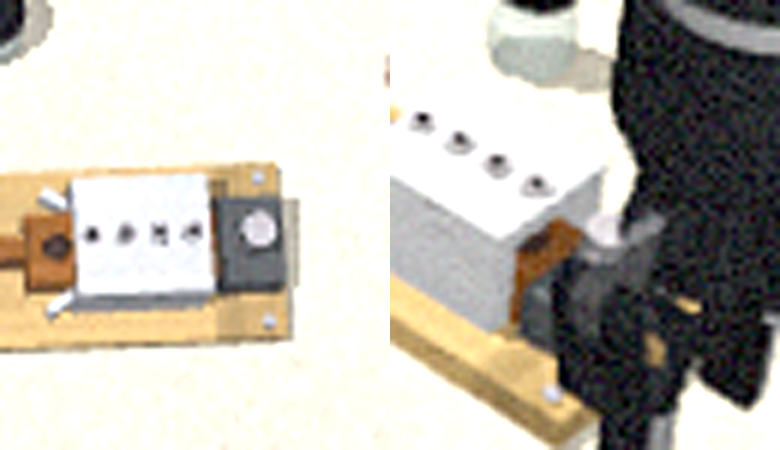

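The top view shows the pin head sitting on the fork at crop (259,228), head top at about 72 mm. The carriage is home at (50,245), and the gripper is clear.

```bash
python3 -c "
from cell import *
print(sign_off())"
```

```text
the job is handed in; nothing more can be done
None
```

I handed the job in at about 28 s: the carriage is home under the bridge against the fork, and the pin is seated through fork and lug with its head on the fork. The arm touched none of the mug, jar, bottle or mould, and the hand-in returned no verdict.

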